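# Set the support rods of a tile bend-test bed to the wide span

### The job

Set the bend-test bed to its wide span for a large tile: with a fingertip pushing sideways on its top, roll each of the two rubber-covered support rods outward onto the outermost engraved line on its own side. Each rod must end at rest squarely along its line and right over it, neither end overhanging the bed. Work from above: do not reach down beside a rod to shove, pinch, slide or lift it, and leave everything else on the bench where it is.

Things in the scene. Friction and masses are not known exactly. Their poses are not given: they have to be found in the camera images.
- bed: Fixed aluminium bed 200 (x) x 320 (y) x 30 mm high; origin under its centre, z up, x away from the robot, y to its left end. Five fine dark lines cross its top parallel to x: at y = 0, an inner pair at 35 mm and the outer pair at 85 mm either side; 10 mm ticks along the long edges. 6 mm high steel end stops, inner faces at y = 149 mm either side.
- line_left (a point): Middle of the left outer span line (2 mm wide, across the whole bed), on the bed's top face 30 mm above the bench, bed y = +85 mm: the line nearest the bed's left (+y) end. Axes as the bed's: x along the line, y across it.
- line_right (a point): Middle of the right outer span line, bed y = -85 mm: the line nearest the bed's right end. Same axes.
- rod_left: Left support rod, lying along bed x between the middle and left outer lines: 20 mm steel bar 160 mm long, its middle 136 mm in a black rubber sleeve of 30 mm diameter; 0.45 kg. Origin on its axis at mid-length, 45 mm above the bench; top at 60 mm. x is its axis; y, z turn as it rolls (z up at the start). Rolls without slip, soon stops when let go; a finger stuck to its top goes twice as far.
- rod_right: Right support rod, same as rod_left, lying between the middle line and the right outer line.
- tile: White ceramic test tile 100 x 200 x 9 mm, flat on the bench beyond the far long edge of the bed; origin under its centre. Leave alone.
- square: Small engineer's square: dark stock 14 x 75 x 16 mm with a steel blade 85 mm long, flat on the bench beyond the far long edge of the bed; origin under the stock's centre. Leave alone.
- beaker: Empty glass beaker, 86 mm wide and 118 mm high, standing beyond the bed's left end; origin under its centre. Leave alone.
- wash_bottle: White plastic wash bottle, 68 mm wide, 138 mm to the cap and 177 mm to the top of its bent spout, standing beyond the bed's right end; origin under its centre. Leave alone.
There are look-alikes about, which are no part of the job. What is shaped like the rod_left but purple is not meant.

How it is judged (in metres and radians):
At the end, for the whole second after the job is handed in: Each rod lies at rest on the bed, its middle within 4 mm of its outer line and within 20 mm of the line's middle along it, its axis within 0.05 rad of the line, and it has rolled there: its own z axis leans more than 1.2 rad from vertical (y of rod_left in the frame of line_left between -0.004 and 0.004 m and x of rod_left in the frame of line_left between -0.02 and 0.02 m and z of rod_left in the frame of line_left between 0.01 and 0.02 m and angle between the x axis of rod_left and the x axis of line_left, either way round below 0.05 rad and angle between each of rod_left, rod_right's own z axis and vertical above 1.2 rad and linear speed of each of rod_left, rod_right below 0.01 m/s and y of rod_right in the frame of line_right between -0.004 and 0.004 m and x of rod_right in the frame of line_right between -0.02 and 0.02 m and z of rod_right in the frame of line_right between 0.01 and 0.02 m and angle between the x axis of rod_right and the x axis of line_right, either way round below 0.05 rad); the robot touches nothing.
It fails at once if the fingers touch a rod while reaching down beside it to below half its height (grasp point less than 34 mm above the bed's top) ((contact force between the fingers and rod_left above 0.5 N and z of the grasp point in the frame of line_left below 0.034 m) or (contact force between the fingers and rod_right above 0.5 N and z of the grasp point in the frame of line_right below 0.034 m)).
It fails at once if a rod is lifted or tipped up off the bed (its middle more than 8 mm above its resting height) (z of rod_left in the frame of line_left above 0.023 m or z of rod_right in the frame of line_right above 0.023 m).
It fails at once if a bystander is disturbed: tile, square, beaker or wash bottle moved more than 15 mm, or a vessel tipped (distance of any of tile, square, beaker, wash_bottle from where it was at the start of the episode above 0.015 m or angle between any of beaker, wash_bottle's own z axis and vertical above 0.3 rad).
It also fails if it takes over 72 s, if anything falls off the work surface, if the arm or the gripper's body presses on something with over 40 N, if the wrist force passes 120 N, or if a joint passes its speed limit or range.

### The arm

A 6-joint arm with a two-finger parallel gripper is mounted at the origin on the work surface. World frame = base frame: x ahead of the robot, y to its left, z up, the work surface at z = 0. Lengths are in mm, angles in rad, forces in N, time in s.
With the tool pointing down it reaches from about 350 to 775 mm from the base axis. Payload 7.3 kg.
Tool frame: the origin (TCP) lies on the centre line of the jaws, within the pads' length; the fingertips stand 22 mm ahead of it and the grasp point (between the pads) lies 3 mm ahead of it (bot.finger_overhang is the distance from the TCP to the fingertips, in mm); y points along the fingers, z is the direction in which the jaws open and shut, and the axes are right-handed (so a half turn about y gives the same grasp; the last joint's range is limited). The gripper opens to 92 mm and grips with 3 to 60 N. Pads are 19 mm wide; open, the fingers measure 130 mm over their backs; the gripper's body (75 mm by 190 mm) begins 47 mm behind the grasp point.
Start: joints at [1.101, 0.342, 1.524, -0, 1.275, -0.146], TCP at [167.025, 497.74, 248.741] pointing down, gripper open.
Joint ranges: [-2.53, 2.53], [-0.77, 2.02], [0.04, 2.7], [-1, 4.14], [0.28, 2.66], [-3.11, 3.11]. Speed limits (rad/s): [2.57, 2.57, 3.14, 3.14, 3.14, 3.14].

### API

Orientations are given as [roll, pitch, yaw] about the fixed x, y, z axes, in that order (R = Rz(yaw) Ry(pitch) Rx(roll)).
In Python, from plant import bot, viewer, find_in, spot_point gives the robot as it stands.
- The arm moves only by the tool send_rows, never from a script. Its argument "moves" is a list of rows, each a list of 3 entries, a list of its own where there are three numbers: the shift along the tool's x, y, z in mm, then the turn, a rotation vector about the tool's x, y, z in degrees, then the finger opening in mm, from 0 to 91.8. A call has 1 to 20 rows; each row shifts and turns the pose as measured when the row begins, along the tool's axes as they then stand; what a row does not reach is not made up. A row lasts 1/8 s, in which the tool goes at most 62.5 mm and 10.7 degrees, less where a joint would pass 70% of its speed; a pose out of reach is approached as far as the arm can. A call with a gripper value outside its range is refused whole. The fingers move at their own pace and stop on an object; the grip force is fixed at half the most. Time passes only in rows, so rows that do not move let the fingers close. It gives the time, the measured TCP pose, the force and the opening at its end, in the units of the state.
- bot.get_obs(): the state, without advancing time (a new reading comes with each control period).
- viewer.capture(name): name is "side" or "top"; returns the picture (420x560x3 uint8, blue, green, red); there is no depth.
- viewer.camera_model(name): a dict with "fx", "fy", "cx", "cy" (pixels), "distortion" ([k1, k2, p1, p2, k3] as OpenCV has them; the pictures are not rectified), "rvec" (rotation vector, rad) and "tvec" (3), from world to camera coordinates, as OpenCV has them. Camera axes: x right, y down, z forward; pixel columns grow to the right and rows downward; lengths in mm; the calibration is good to about 2 mm. A picture is of the moment at which its call begins. camera_model takes no time and is no camera call.
- bot.close_job(): hands the job in, once; it reports no verdict.
Trained networks look in the newest picture that a camera, given by its name, has taken for a name from the list of things; names that differ only in an ending like _2 or _b are one class to them, and where a whole thing is asked for, a point or a joint stands for the part that bears it (a point fixed in the world has none). Each returns a list of dicts, best first, with "conf" (0 to 1); they miss things now and then, are a little off and sometimes report something else, mostly with a low value. They report only what shows in the picture. A call takes as long as a camera call. They do not tell look-alikes from the thing itself.
- find_in(camera, thing): "extent" ([centre column, centre row, width, height] in pixels, round what is visible of it).
- spot_point(camera, thing): "point" ([column, row] in pixels: a listed point, or the origin of a listed thing).
The state is a dict: "time": time; "joint_positions": joint angles; "dq": joint speeds; "tau": joint torques, N m; "tool_pos": TCP position; "tcp_rot": TCP orientation; "contact_force": force on the tool from outside, world axes, zero at the start; "moment": the same for the moment, N m; "grip_width": finger opening in mm.
Only numpy, scipy, OpenCV 4.12 (cv2) and the standard library are available. Lean on these libraries where they do the work, as an engineer would, in place of code of your own. Each camera call takes 0.05 s, during which the arm holds its last target.

## Working session

There is one attempt and no reset: what is moved stays moved. The work goes in short steps, Python scripts to look and compute and a tool call to move; the robot and the scene stay as the last step left them, time stands still between calls to the robot, and variables do not carry over. Pictures are saved under pics/ and viewed, and the job is handed in when it is done.

Besides the shell and the picture viewer there is one more tool, called as a command line: name --argument value ..., lists and objects as JSON in quotes. send_rows: Moves the arm, as the interface text tells. Its arguments: {"type":"object","properties":{"moves":{"type":"array","items":{"type":"array"}}},"required":["moves"]}

```bash
mkdir -p pics; ls
python3 - <<'E'
from plant import bot, viewer, find_in, spot_point
import cv2
o=bot.get_obs(); print(o)
for c in ("top","side"):
    im=viewer.capture(c); cv2.imwrite(f"pics/{c}0.png",im)
    print(c,viewer.camera_model(c))
    for t in ("rod_left","rod_right","line_left","line_right","bed"):
        print(t,[(r['point'],round(r['conf'],2)) for r in spot_point(c,t)][:4])
E
```

```text
pics
{'time': 0.0, 'joint_positions': array([ 1.10096627e+00,  3.42763821e-01,  1.52499262e+00, -5.26609505e-06,
        1.27540372e+00, -1.46021071e-01]), 'dq': array([-9.91376347e-04, -1.26468564e-03, -7.65229660e-04, -5.99067912e-05,
       -3.75398734e-04,  1.10502441e-03]), 'tau': array([-2.39811925e-03, -4.31228864e+01, -2.44219065e+01,  7.13649415e-02,
        5.60801569e-02, -1.45911349e-04]), 'tool_pos': array([166.86882655, 497.39123975, 248.03212196]), 'tcp_rot': array([-1.57234789e+00,  2.23094649e-04, -3.23807619e-01]), 'contact_force': array([-0.28128152, -0.23489312, -0.60218274]), 'moment': array([-0.05324364, -0.00059498, -0.04290207]), 'grip_width': 91.87428357066389}
top {'fx': 435.0233816010642, 'fy': 435.0233816010642, 'cx': 278.90668882885586, 'cy': 205.30062153050915, 'distortion': array([-0.14184544,  0.        ,  0.        ,  0.        ,  0.        ]), 'rvec': array([ 2.17454603, -2.20231121,  0.08491113]), 'tvec': array([  46.27842492,  567.7492175 , 1043.02545594])}
rod_left [([281.7, 195.0], 0.86), ([222.4, 292.1], 0.83), ([191.9, 191.9], 0.24)]
rod_right [([323.6, 191.7], 0.69)]
line_left [([267.1, 195.1], 0.64)]
line_right [([339.1, 188.0], 0.91)]
bed [([303.9, 197.9], 0.86)]
side {'fx': 523.3486888369927, 'fy': 523.3486888369927, 'cx': 275.98392650820176, 'cy': 207.90098861953925, 'distortion': array([-0.08349782,  0.        ,  0.        ,  0.        ,  0.        ]), 'rvec': array([ 0.19654095, -2.79839043,  1.23279219]), 'tvec': array([ 566.25653652,   56.67024976, 1026.54800672])}
rod_left [([259.4, 202.3], 0.88), ([379.0, 283.3], 0.77), ([265.4, 165.8], 0.44), ([288.2, 127.6], 0.19)]
rod_right [([273.1, 169.3], 0.78)]
line_left [([267.3, 219.2], 0.82), ([189.6, 177.0], 0.44)]
line_right [([266.7, 170.2], 0.73)]
bed [([263.6, 202.2], 0.66), ([268.1, 221.5], 0.63)]
```

View pics/top0.png

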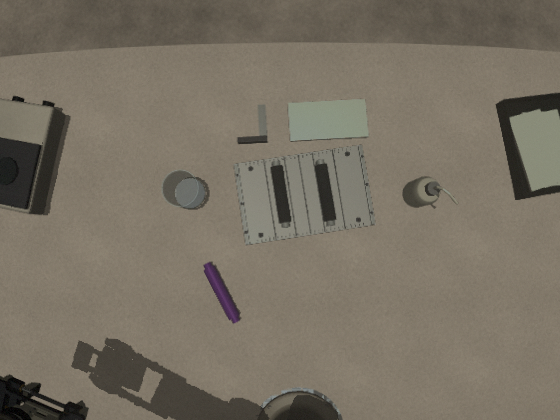

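View pics/side0.png

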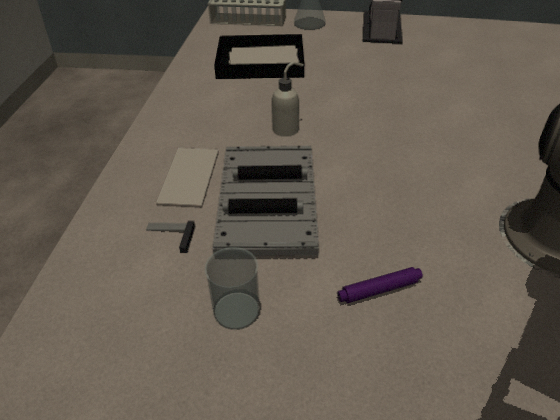

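```bash
cat > h.py <<'E'
import numpy as np, cv2
from plant import viewer
def cam(c):
    m=viewer.camera_model(c)
    K=np.array([[m['fx'],0,m['cx']],[0,m['fy'],m['cy']],[0,0,1]]);return K,m['distortion'],m['rvec'],m['tvec']
def proj(c,P):
    K,d,r,t=cam(c); return cv2.projectPoints(np.array(P,float).reshape(-1,1,3),r,t,K,d)[0].reshape(-1,2)
def back(c,uv,z):
    K,d,r,t=cam(c); R=cv2.Rodrigues(r)[0]
    n=cv2.undistortPoints(np.array(uv,float).reshape(-1,1,2),K,d).reshape(-1,2)
    D=np.c_[n,np.ones(len(n))]@R; C=-R.T@t
    return C+D*((z-C[2])/D[:,2])[:,None]
def ortho(c,im,ctr,yaw,z,hx=120,hy=180,s=2.0):
    # image: row down = -bed x ; col right = -bed y ; s px per mm
    bx=hx-(np.arange(int(2*hx*s))+.5)/s; by=hy-(np.arange(int(2*hy*s))+.5)/s
    BX,BY=np.meshgrid(bx,by,indexing='ij'); cs,sn=np.cos(yaw),np.sin(yaw)
    P=np.stack([ctr[0]+cs*BX-sn*BY,ctr[1]+sn*BX+cs*BY,np.full_like(BX,z)],-1)
    uv=proj(c,P).reshape(*BX.shape,2).astype(np.float32)
    return cv2.remap(im,uv[...,0],uv[...,1],cv2.INTER_CUBIC)
E
python3 - <<'E'
from h import *
im=cv2.imread("pics/top0.png"); 
print(back("top",[[303.9,197.9],[267.1,195.1],[339.1,188]],30), back("side",[[263.6,202.2],[267.3,219.2],[266.7,170.2]],30))
print(back("top",[[281.7,195],[323.6,191.7]],45), back("side",[[259.4,202.3],[273.1,169.3]],45))
cor=[[236,162],[363,146],[375,225],[245,244]]
print(back("top",cor,30))
E
```

```text
[[ 584.82078707  -21.71112428   30.        ]
 [ 592.73213289   67.44859755   30.        ]
 [ 608.0138972  -108.07349056   30.        ]] [[596.66594572   7.52905268  30.        ]
 [581.02717599  56.47905489  30.        ]
 [607.40943685 -97.75782911  30.        ]]
[[591.11550612  32.25385019  45.        ]
 [597.85883921 -68.28895997  45.        ]] [[601.69236616  25.41554801  45.        ]
 [590.66027366 -83.83807947  45.        ]]
[[ 674.94121928  142.59982051   30.        ]
 [ 711.66925572 -170.22899875   30.        ]
 [ 516.60176248 -194.10729386   30.        ]
 [ 475.1447494   122.02598179   30.        ]]
```

Run:
```python
from h import *
for c in ("top","side"):
    im=cv2.imread(f"pics/{c}0.png"); o=ortho(c,im,(594.6,-25),0.117,30); cv2.imwrite(f"pics/o_{c}0.png",o)
    g=cv2.cvtColor(o,cv2.COLOR_BGR2GRAY).astype(float)
```

```text
(no output)
```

View pics/o_top0.png

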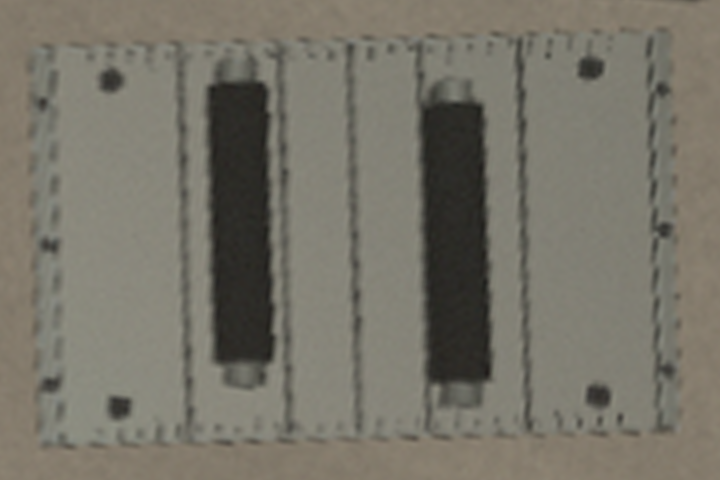

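View pics/o_side0.png

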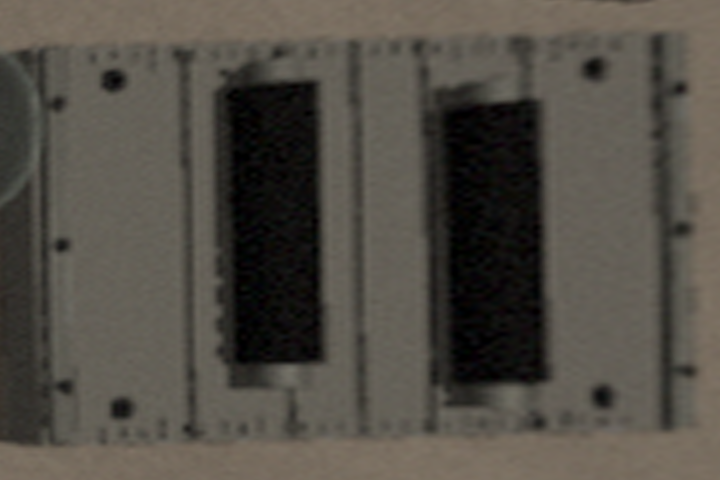

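```bash
cat >> h.py <<'E'
BED=(594.6,-25.0,0.1375)
def prof(c,im,bed,z,hx=90,x0=None,s=4.0):
    o=ortho(c,im,bed[:2],bed[2],z,120,180,s); return cv2.cvtColor(o,cv2.COLOR_BGR2GRAY).astype(float)
E
python3 - <<'E'
from h import *
im=cv2.imread("pics/top0.png")
from scipy.ndimage import gaussian_filter1d as gf
# fit yaw & offset: minimise mean along lines 85,35,0,-85
s=4.
def darkpos(g,y,w=5,rows=slice(None)):
    c=(180-y)*s; a=int(c-w*s); b=int(c+w*s)
    p=g[rows,a:b].mean(0); p=p.max()-p; p[p<p.max()*.3]=0
    return 180-((np.arange(a,b)+.5)*p).sum()/p.sum()/s
for c in("top","side"):
  im=cv2.imread(f"pics/{c}0.png")
  for yaw in(.1375,):
    bed=(594.6,-28.0,yaw) if c=="top" else (594.6,-28,yaw)
    g=prof(c,im,bed,30)
    for y in(85,35,0,-35,-85):
        out=[]
        for x in range(-70,80,20):
            r0=int((120-x-10)*s); out.append(darkpos(g,y,6,slice(r0,r0+int(20*s))))
        print(c,y,np.round(out,1))
    # bed x edges
    p=g[:, int((180-20)*s):int((180+20)*s)].mean(1); print(np.round(p[::8]).astype(int))
E
```

```text
top 85 [89.5 89.5 88.9 88.9 88.5 88.9 88.5 88.3]
top 35 [39.5 39.6 39.6 39.7 39.6 39.6 39.7 39.8]
top 0 [4.6 4.6 4.6 4.7 4.8 4.7 4.9 4.9]
top -35 [-37.2 -35.7 -35.6 -35.6 -35.5 -35.5 -35.4 -37. ]
top -85 [-80.1 -80.  -80.  -80.1 -80.  -80.  -80.1 -79.9]
[127 127 126 126 125 125 126 126 125 117 121 120 112 113 117 122 125 125
 125 124 123 124 125 125 125 125 124 124 124 125 125 125 125 125 125 125
 126 126 126 126 126 126 124 125 125 126 127 126 125 125 126 125 125 126
 126 126 126 126 125 124 126 127 127 127 126 125 125 127 127 127 127 127
 126 125 125 126 127 128 128 126 125 125 126 127 128 128 128 129 128 127
 128 129 129 129 129 129 127 128 129 129 129 129 129 128 127 125 124 126
 126 116 117 126 125 125 125 125 124 124 123 123]
side 85 [88.5 88.7 88.7 88.5 88.4 88.3 88.6 88.5]
side 35 [32.4 34.1 34.8 34.6 32.7 36.9 36.2 36.3]
side 0 [3.3 3.4 3.6 3.5 3.4 3.2 3.  3.3]
side -35 [-36.1 -36.1 -35.9 -36.1 -36.1 -36.4 -36.5 -36.9]
side -85 [-83.4 -83.6 -83.6 -83.6 -83.6 -83.6 -83.3 -82.7]
[112 111 111 111 112 112 111 112 111 104  94  87  85  85  89  93  92  90
  91  91  91  91  91  90  91  90  91  93  94  93  94  93  92  92  93  92
  92  93  92  92  92  92  91  92  92  93  91  92  92  92  93  92  93  93
  92  92  92  92  92  92  91  92  92  92  92  92  93  91  92  92  92  93
  93  93  93  92  91  91  92  92  92  93  93  91  90  90  90  91  90  91
  91  91  91  91  92  91  92  91  91  91  90  91  91  92  92  90  88  87
  91  95 105 112 112 112 113 114 114 113 112 112]
```

```bash
cat >> h.py <<'E'
BEDS={"top":(595.5,-23.3,.1375),"side":(595.5,-25.4,.1375)}
def rods(c,im,thr=None,approx=None):
    """sleeve blobs in ortho at z=45, bed coords"""
    s=4.;g=prof(c,im,BEDS[c],45,s=s)
    thr=thr or (70 if c=="top" else 45)
    m=(cv2.GaussianBlur(g,(0,0),3)<thr).astype(np.uint8)
    m=cv2.morphologyEx(m,cv2.MORPH_OPEN,np.ones((41,41),np.uint8))
    n,l,st,ce=cv2.connectedComponentsWithStats(m); out=[]
    for i in range(1,n):
        if st[i][4]<10000: continue
        (cx,cy),(w,h),a=cv2.minAreaRect(cv2.findContours((l==i).astype(np.uint8),cv2.RETR_EXTERNAL,cv2.CHAIN_APPROX_NONE)[0][0])
        ys,xs=np.where(l==i); k=np.polyfit([r for r in range(ys.min()+30,ys.max()-30)],[xs[ys==r].mean() for r in range(ys.min()+30,ys.max()-30)],1)
        out.append(dict(x=120-(cy+.5)/s,y=180-(cx+.5)/s,w=min(w,h)/s,L=max(w,h)/s,yaw=k[0]))
    return out
E
python3 - <<'E'
from h import *
for c in("top","side"):
  im=cv2.imread(f"pics/{c}0.png")
  for r in rods(c,im): print(c,{k:round(float(v),3) for k,v in r.items()})
E
```

```text
top {'x': 7.625, 'y': 58.375, 'w': 28.5, 'L': 137.5, 'yaw': 0.004}
top {'x': -4.501, 'y': -47.425, 'w': 30.501, 'L': 137.445, 'yaw': 0.009}
side {'x': 4.375, 'y': 62.0, 'w': 48.75, 'L': 145.0, 'yaw': 0.011}
side {'x': -7.941, 'y': -43.583, 'w': 55.335, 'L': 149.299, 'yaw': 0.004}
```

send_rows --moves '[[[39.6,0,-22],[0,0,0],60],[[39.6,0,-22],[0,0,0],60],[[39.6,0,-22],[0,0,0],60],[[39.6,0,-22],[0,0,0],60],[[39.6,0,-22],[0,0,0],60],[[39.6,0,-22],[0,0,0],60],[[39.6,0,-22],[0,0,0],60],[[39.6,0,-22],[0,0,0],60],[[39.6,0,-22],[0,0,0],60],[[39.6,0,-22],[0,0,0],60],[[39.6,0,-22],[0,0,0],60],[[39.6,0,-22],[0,0,0],60],[[0,0,0],[0,10.5,0],60],[[0,0,0],[0,10.5,0],60],[[0,0,0],[0,10.5,0],60],[[0,0,0],[0,10.5,0],60],[[0,0,0],[0,10.5,0],60],[[0,0,0],[0,10.5,0],60]]'

```text
time: 2.85
tool_pos: [546.7, 82.8, 249.0]
tcp_rot: [-1.566, 0.003, -1.445]
contact_force: [0.6, -0.4, -0.2]
grip_width: 60.1
```

```bash
cat >> h.py <<'E'
from scipy.spatial.transform import Rotation as Ro
BC=np.array([595.5,-24.2])
def state():
    from plant import bot
    o=bot.get_obs(); R=Ro.from_euler('xyz',o['tcp_rot']); p=o['tool_pos']; d=p[:2]-BC; c,s=np.cos(.1375),np.sin(.1375)
    print('t',round(o['time'],2),'bed',np.round([c*d[0]+s*d[1],-s*d[0]+c*d[1],p[2]],1),'F',np.round(o['contact_force'],1),'rot',np.round(o['tcp_rot'],3),o['grip_width'].round(1)); return R,p
def goto(bx,by,z):
    R,p=state(); c,s=np.cos(.1375),np.sin(.1375)
    T=np.array([BC[0]+c*bx-s*by,BC[1]+s*bx+c*by,z])
    Rt=Ro.from_euler('xyz',[-np.pi/2,0,.1375-np.pi/2])
    print('shift',np.round(R.inv().apply(T-p),1),'turn',np.round((R.inv()*Rt).as_rotvec(degrees=True),2))
E
python3 -c "
from h import *
goto(7,52,100)"
```

```text
Traceback (most recent call last):
  File "h.py", line 44, in goto
    R,p=state(); c,s=np.cos(.1375),np.sin(.1375)
        ~~~~~^^
  File "h.py", line 42, in state
    print('t',round(o['time'],2),'bed',np.round([c*d[0]+s*d[1],-s*d[0]+c*d[1],p[2]],1),'F',np.round(o['contact_force'],1),'rot',np.round(o['tcp_rot'],3),o['grip_width'].round(1)); return R,p
                                                                                                                                                         ^^^^^^^^^^^^^^^^^^^^^
AttributeError: 'float' object has no attribute 'round'
```

```bash
sed -i "s/o\['grip_width'\].round(1)/round(o['grip_width'],1)/" h.py
python3 -c "
from h import *
goto(7,52,100)"
```

```text
t 2.85 bed [-33.6 112.7 249. ] F [ 0.6 -0.4 -0.2] rot [-1.566  0.003 -1.445] 60.1
shift [ 60.6 149.   40.7] turn [-0.25 -0.66 -0.14]
```

send_rows --moves '[[[20,0,13],[-0.2,-0.6,-0.1],60],[[20,10,13],[0,0,0],60],[[20,40,14],[0,0,0],60],[[0,45,0],[0,0,0],60],[[0,30,0],[0,0,0],60],[[0,12,0],[0,0,0],60],[[0,0,0],[0,0,0],60]]'

```text
time: 3.72
tool_pos: [597.7, 24.3, 105.7]
tcp_rot: [-1.569, 0.001, -1.438]
contact_force: [1.1, -0.5, 1.1]
grip_width: 59.9
```

Run:
```python
from h import *
goto(7,52,82)
for c in("top","side"): cv2.imwrite(f"pics/{c}1.png",viewer.capture(c))
a=cv2.imread("pics/top1.png")[130:260,160:400]; b=cv2.imread("pics/side1.png")[60:280,160:400]
cv2.imwrite("pics/c1.png",np.vstack([cv2.resize(a,None,fx=2,fy=2),cv2.resize(b[:160],None,fx=2,fy=2)]))
```

```text
t 3.73 bed [  8.9  47.7 105.7] F [ 1.1 -0.5  1.1] rot [-1.569e+00  1.000e-03 -1.438e+00] 59.9
shift [-4.3 23.7 -1.9] turn [-0.09 -0.26 -0.05]
```

View pics/c1.png

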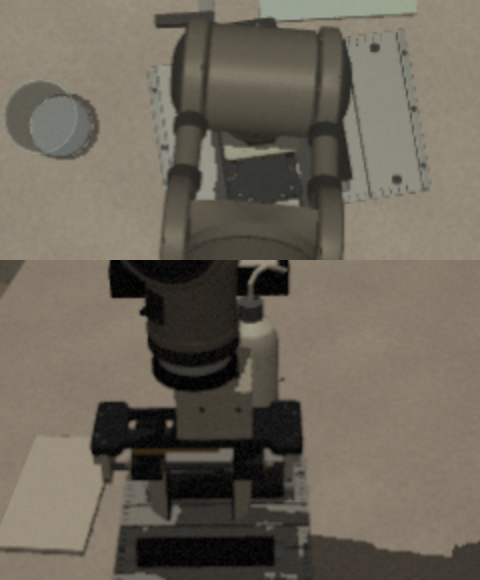

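send_rows --moves '[[[-4,0,-2],[0,0,0],60],[[0,10,0],[0,0,0],60],[[0,8,0],[0,0,0],60],[[0,0,0],[0,0,0],60]]'

```text
time: 4.32
tool_pos: [597.3, 28.7, 91.0]
tcp_rot: [-1.561, -0.001, -1.437]
contact_force: [-0.5, 0.3, 0.3]
grip_width: 60.0
```

send_rows --moves '[[[0,2,0],[0,0,0],60],[[0,1,0],[0,0,0],60]]'

```text
time: 4.58
tool_pos: [597.5, 28.6, 87.9]
tcp_rot: [-1.561, -0.001, -1.437]
contact_force: [-0.3, 0.7, 1.2]
grip_width: 59.9
```

```bash
python3 -c "
from h import *
goto(7,52,82)"
```

```text
t 4.58 bed [ 9.2 52.1 87.9] F [-0.3  0.7  1.2] rot [-1.561e+00 -1.000e-03 -1.437e+00] 59.9
shift [ 0.1  5.8 -2.3] turn [-0.56 -0.21  0.05]
```

send_rows --moves '[[[0,2,-1],[-0.5,0,0],60],[[0,1.5,0],[0,0,0],60],[[0,1,0],[0,0,0],60]]'

```text
time: 4.95
tool_pos: [596.6, 28.4, 83.2]
tcp_rot: [-1.57, -0.001, -1.437]
contact_force: [0.1, 0.4, -0.1]
grip_width: 60.1
```

send_rows --moves '[[[0,1,0],[0,0,0],60],[[0,1,0],[0,0,0],60]]'

```text
time: 5.2
tool_pos: [596.7, 28.4, 81.9]
tcp_rot: [-1.57, -0.001, -1.437]
contact_force: [-3.4, -0.1, 9.8]
grip_width: 60.1
```

send_rows --moves '[[[-2,0.3,0],[0,0,0],60],[[-3,0.3,0],[0,0,0],60],[[-3,0.3,0],[0,0,0],60]]'

```text
time: 5.58
tool_pos: [595.5, 36.3, 82.1]
tcp_rot: [-1.569, -0.002, -1.437]
contact_force: [-1.3, -0.1, 4.7]
grip_width: 60.0
```

send_rows --moves '[[[-3,0.6,0],[0,0,0],60],[[-3,0.6,0],[0,0,0],60],[[-3,0.6,0],[0,0,0],60]]'

```text
time: 5.95
tool_pos: [594.2, 45.8, 82.0]
tcp_rot: [-1.569, -0.002, -1.437]
contact_force: [-3.0, -0.7, 8.1]
grip_width: 60.0
```

send_rows --moves '[[[-3,0.5,0],[0,0,0],60],[[-3,0.5,0],[0,0,0],60]]'

```text
time: 6.2
tool_pos: [593.3, 52.2, 82.0]
tcp_rot: [-1.568, -0.003, -1.436]
contact_force: [-2.3, -0.9, 7.0]
grip_width: 60.1
```

send_rows --moves '[[[0,-8,0],[0,0,0],60],[[7,-4,0],[0,0,0],60],[[7,0,0],[0,0,0],60],[[0,5,0],[0,0,0],60],[[0,4,0],[0,0,0],60],[[0,0,0],[0,0,0],60]]'

```text
time: 6.95
tool_pos: [595.2, 37.3, 83.8]
tcp_rot: [-1.569, -0.002, -1.437]
contact_force: [0.0, 0.1, -0.2]
grip_width: 59.9
```

```bash
python3 -c "
from h import *
goto(7,63,82)"
```

```text
t 6.95 bed [ 8.2 61.  83.8] F [ 0.   0.1 -0.2] rot [-1.569 -0.002 -1.437] 59.9
shift [-2.   1.8 -1.2] turn [-0.1  -0.2   0.13]
```

send_rows --moves '[[[-2,0,0],[0,0,0],60],[[0,1.2,0],[0,0,0],60],[[0,1.2,0],[0,0,0],60],[[0,0.8,0],[0,0,0],60]]'

```text
time: 7.45
tool_pos: [595.0, 39.7, 82.0]
tcp_rot: [-1.569, -0.003, -1.436]
contact_force: [-3.1, -0.4, 7.1]
grip_width: 59.7
```

send_rows --moves '[[[-3,0.4,0],[0,0,0],60],[[-3,0.5,0],[0,0,0],60],[[-3,0.5,0],[0,0,0],60]]'

```text
time: 7.82
tool_pos: [593.7, 48.7, 82.1]
tcp_rot: [-1.568, -0.003, -1.436]
contact_force: [-2.0, -0.5, 6.9]
grip_width: 60.2
```

send_rows --moves '[[[-3,0.5,0],[0,0,0],60],[[-3,0.5,0],[0,0,0],60],[[-3,0.5,0],[0,0,0],60],[[-3,0.5,0],[0,0,0],60],[[-2,0.5,0],[0,0,0],60]]'

```text
time: 8.45
tool_pos: [591.5, 63.7, 82.0]
tcp_rot: [-1.567, -0.004, -1.435]
contact_force: [-2.6, -0.9, 6.7]
grip_width: 59.7
```

send_rows --moves '[[[0,-8,0],[0,0,0],60],[[0,-40,0],[0,0,0],60],[[0,-50,0],[0,0,0],60],[[0,-20,-60],[0,0,0],60],[[0,0,-60],[0,0,0],60],[[0,0,-60],[0,0,0],60],[[0,0,-30],[0,0,0],60],[[0,0,0],[0,0,0],60]]'

```text
time: 9.45
tool_pos: [380.7, 35.8, 203.0]
tcp_rot: [-1.56, -0.005, -1.434]
contact_force: [0.1, 0.0, 0.6]
grip_width: 60.1
```

```bash
cat > look.py <<'E'
import sys
from h import *
n=sys.argv[1]
state()
ims=[]
for c in("top","side"):
  im=viewer.capture(c); cv2.imwrite(f"pics/{c}{n}.png",im)
  for r in rods(c,im): print(c,{k:round(float(v),3) for k,v in r.items()})
  ims.append(ortho(c,im,BEDS[c][:2],.1375,30,120,180,1.6)[40:])
cv2.imwrite(f"pics/look{n}.png",np.vstack(ims)[:600])
E
python3 look.py 2
```

```text
t 9.45 bed [-204.6   88.8  203. ] F [0.1 0.  0.6] rot [-1.56  -0.005 -1.434] 60.1
top {'x': 7.744, 'y': 82.916, 'w': 28.105, 'L': 136.824, 'yaw': 0.005}
top {'x': -4.383, 'y': -47.53, 'w': 29.853, 'L': 137.243, 'yaw': 0.01}
side {'x': 7.375, 'y': 85.125, 'w': 45.0, 'L': 139.5, 'yaw': 0.002}
side {'x': -5.123, 'y': -44.685, 'w': 52.258, 'L': 139.829, 'yaw': 0.022}
```

View pics/look2.png

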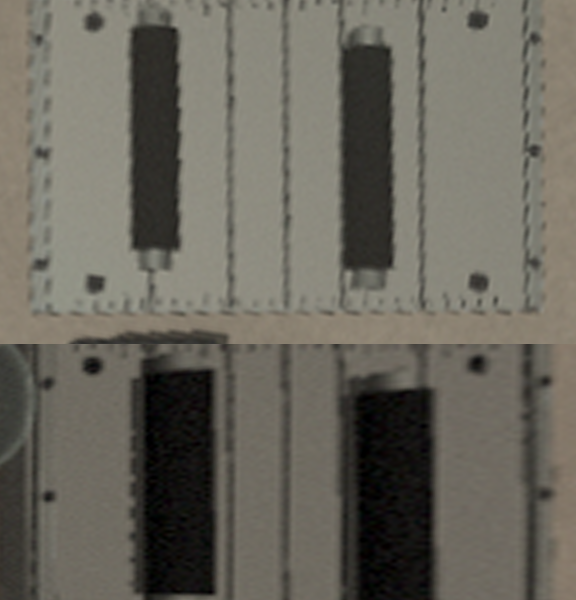

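```bash
cat > edge.py <<'E'
import sys
from h import *
n=sys.argv[1]; c="top"
im=cv2.imread(f"pics/{c}{n}.png"); K,d,r,t=cam(c); C=-cv2.Rodrigues(r)[0].T@t
cs,sn=np.cos(.1375),np.sin(.1375); dd=C[:2]-np.array(BEDS[c][:2]); cy=-sn*dd[0]+cs*dd[1]; print('cam bed y',cy.round(1),'z',C[2].round(1))
g=prof(c,im,BEDS[c],45,s=4.)
def sil(y0): # silhouette of cylinder r15 at (y0,z45) projected onto z=45 plane
    D=np.hypot(cy-y0,C[2]-45); th=np.arctan2(cy-y0,C[2]-45); a=np.arcsin(15/D)
    return [cy-(C[2]-45)*np.tan(th+s*a) for s in(1,-1)]
for y0 in [float(v) for v in sys.argv[2:]]:
  for x in(-45,-15,15,45):
    p=g[int((120-x-12)*4):int((120-x+12)*4)].mean(0); i0=int((180-y0)*4); lo=p[i0-20:i0+20].mean()
    hi1=np.percentile(p[i0-110:i0-75],70); hi2=np.percentile(p[i0+75:i0+110],70)
    l=i0; 
    while p[l]<(lo+hi1)/2:l-=1
    q=i0
    while p[q]<(lo+hi2)/2:q+=1
    yl=180-(l+.5)/4; yr=180-(q+.5)/4
    print(x,'edges',yl,yr,'mid',(yl+yr)/2,'model',np.round(sil((yl+yr)/2),1),round(lo),round(hi1),round(hi2))
g=prof(c,im,BEDS[c],30,s=4.)
for y in(85,35,0,-35,-85):
  out=[]
  for x in list(range(-95,-75,5))+[-40,0,40]+list(range(82,100,5)):
    a=int((180-y-6)*4);p=g[int((120-x-3)*4):int((120-x+3)*4),a:a+48].mean(0); out.append(180-(a+np.argmin(p)+.5)/4)
  print(y,out)
E
python3 edge.py 2 83 -47.5; python3 edge.py 0 58.4
```

```text
cam bed y 83.3 z 1080.4
-45 edges 97.875 67.875 mid 82.875 model [67.9 97.9] 45 144 142
-15 edges 97.875 67.875 mid 82.875 model [67.9 97.9] 45 143 141
15 edges 98.125 67.625 mid 82.875 model [67.9 97.9] 45 141 140
45 edges 98.375 68.125 mid 83.25 model [68.2 98.3] 46 140 139
-45 edges -31.625 -63.875 mid -47.75 model [-62.9 -32.7] 45 138 136
-15 edges -31.375 -63.625 mid -47.5 model [-62.6 -32.4] 45 137 135
15 edges -31.125 -63.375 mid -47.25 model [-62.4 -32.2] 46 137 134
45 edges -30.875 -63.125 mid -47.0 model [-62.1 -31.9] 46 136 134
85 [np.float64(90.875), np.float64(85.625), np.float64(85.125), np.float64(86.125), np.float64(87.375), np.float64(85.375), np.float64(81.125), np.float64(90.875), np.float64(90.875), np.float64(86.625), np.float64(87.375)]
35 [np.float64(35.375), np.float64(36.125), np.float64(35.875), np.float64(35.625), np.float64(36.375), np.float64(36.125), np.float64(36.375), np.float64(37.125), np.float64(36.625), np.float64(36.875), np.float64(36.625)]
0 [np.float64(1.125), np.float64(0.625), np.float64(1.125), np.float64(1.125), np.float64(0.375), np.float6
[... 1281 characters left out ...]
float64(36.875)]
0 [np.float64(0.875), np.float64(0.625), np.float64(1.375), np.float64(1.125), np.float64(0.375), np.float64(1.125), np.float64(1.625), np.float64(2.125), np.float64(2.125), np.float64(1.375), np.float64(1.375)]
-35 [np.float64(-33.625), np.float64(-34.125), np.float64(-34.375), np.float64(-40.875), np.float64(-37.875), np.float64(-36.625), np.float64(-37.625), np.float64(-33.375), np.float64(-32.625), np.float64(-33.125), np.float64(-33.375)]
-85 [np.float64(-84.375), np.float64(-83.375), np.float64(-83.875), np.float64(-84.125), np.float64(-83.875), np.float64(-83.375), np.float64(-83.875), np.float64(-83.625), np.float64(-82.875), np.float64(-83.125), np.float64(-83.625)]
```

```bash
sed -i 's/"top":(595.5,-23.3,.1375)/"top":(595.3,-22.1,.144)/' h.py; python3 edge.py 2 82 -48.5|cut -c1-150; python3 -c "
from h import *
goto(7,81,100)"
```

```text
cam bed y 82.1 z 1080.4
-45 edges 96.875 66.875 mid 81.875 model [66.9 96.9] 45 144 142
-15 edges 96.875 66.625 mid 81.75 model [66.7 96.8] 45 143 141
15 edges 96.875 66.125 mid 81.5 model [66.5 96.5] 45 141 140
45 edges 96.875 66.625 mid 81.75 model [66.7 96.8] 46 140 139
-45 edges -32.375 -64.875 mid -48.625 model [-63.8 -33.5] 45 138 136
-15 edges -32.375 -64.875 mid -48.625 model [-63.8 -33.5] 45 137 135
15 edges -32.625 -64.625 mid -48.625 model [-63.8 -33.5] 46 137 134
45 edges -32.375 -64.625 mid -48.5 model [-63.6 -33.4] 46 136 134
85 [np.float64(90.625), np.float64(85.125), np.float64(84.625), np.float64(85.375), np.float64(86.625), np.float64(90.875), np.float64(79.625), np.flo
35 [np.float64(34.875), np.float64(35.375), np.float64(35.375), np.float64(34.875), np.float64(35.375), np.float64(34.875), np.float64(34.875), np.flo
0 [np.float64(0.375), np.float64(0.125), np.float64(0.375), np.float64(0.375), np.float64(-0.625), np.float64(-0.125), np.float64(0.375), np.float64(0
-35 [np.float64(-34.125), np.float64(-34.625), np.float64(-35.125), np.float64(-34.375), np.float64(-38.875), np.float64(-37.875), np.float64(-37.625)
-85 [np.float64(-84.875), np.float64(-84.125), np.float64(-84.625), np.float64(-84.625), np.float64(-84.875), np.float64(-84.375), np.float64(-85.375)
t 9.55 bed [-202.4   88.5  203.1] F [0.9 0.4 0.2] rot [-1.559 -0.005 -1.434] 59.8
shift [  6.8 105.7 208.1] turn [-0.7  -0.03  0.31]
```

send_rows --moves '[[[1.7,0,52],[-0.7,0,0.3],60],[[1.7,0,52],[0,0,0],60],[[1.7,0,52],[0,0,0],60],[[1.7,0,50],[0,0,0],60],[[0,50,0],[0,0,0],60],[[0,40,0],[0,0,0],60],[[0,12,0],[0,0,0],60],[[0,5,0],[0,0,0],60],[[0,0,0],[0,0,0],60]]'

```text
time: 10.68
tool_pos: [607.9, 59.7, 91.7]
tcp_rot: [-1.561, -0.001, -1.433]
contact_force: [0.3, 0.4, -0.1]
grip_width: 60.0
```

```bash
python3 -c "
from h import *
goto(7,81,82)"
```

```text
t 10.68 bed [23.7 81.4 91.7] F [ 0.3  0.4 -0.1] rot [-1.561e+00 -1.000e-03 -1.433e+00] 60.0
shift [  0.4   9.5 -16.8] turn [-0.58  0.02  0.08]
```

send_rows --moves '[[[0.4,0,-16],[-0.5,0,0],60],[[0,4,-1],[0,0,0],60],[[0,2.5,0],[0,0,0],60],[[0,1,0],[0,0,0],60],[[0,1,0],[0,0,0],60]]'

```text
time: 11.3
tool_pos: [594.9, 56.9, 87.7]
tcp_rot: [-1.559, -0.003, -1.433]
contact_force: [0.4, 0.4, 0.5]
grip_width: 59.7
```

send_rows --moves '[[[0,2,0],[-0.6,0,0],60],[[0,2,0],[0,0,0],60],[[0,1,0],[0,0,0],60]]'

```text
time: 11.68
tool_pos: [595.1, 57.0, 82.2]
tcp_rot: [-1.57, -0.003, -1.433]
contact_force: [-0.1, 1.2, 2.4]
grip_width: 60.1
```

```bash
python3 -c "
from h import *
goto(7,81,82)"
```

```text
t 11.68 bed [10.7 80.4 82.2] F [-0.1  1.2  2.4] rot [-1.57  -0.003 -1.433] 60.1
shift [-0.6  0.2 -3.7] turn [-0.03  0.01  0.17]
```

send_rows --moves '[[[0,0.7,0],[0,0,0],60],[[-2,0.5,0],[0,0,0],60],[[-2.3,0.5,0],[0,0,0],60],[[-2,0.5,0],[0,0,0],60]]'

```text
time: 12.18
tool_pos: [594.3, 63.0, 82.1]
tcp_rot: [-1.569, -0.004, -1.433]
contact_force: [-2.9, -0.4, 5.9]
grip_width: 60.2
```

send_rows --moves '[[[0,-2,0],[0,0,0],60],[[0,-10,0],[0,0,0],60],[[0,-40,0],[0,0,0],60],[[0,-40,0],[0,0,0],60],[[0,-20,-60],[0,0,0],60],[[0,0,-60],[0,0,0],60],[[0,0,-60],[0,0,0],60],[[0,0,-30],[0,0,0],60],[[0,0,0],[0,0,0],60]]'

```text
time: 13.3
tool_pos: [383.2, 34.0, 198.9]
tcp_rot: [-1.563, -0.005, -1.433]
contact_force: [1.2, -0.3, -0.7]
grip_width: 60.0
```

```bash
python3 look.py 3; python3 edge.py 3 84.5 | head -5;python3 -c "
from h import *
goto(-5,-42,100)"
```

```text
t 13.3 bed [-202.4   86.7  198.9] F [ 1.2 -0.3 -0.7] rot [-1.563 -0.005 -1.433] 60.0
top {'x': 8.25, 'y': 84.75, 'w': 28.25, 'L': 137.25, 'yaw': 0.001}
top {'x': -4.625, 'y': -48.875, 'w': 30.0, 'L': 137.0, 'yaw': 0.004}
side {'x': 7.288, 'y': 88.778, 'w': 45.028, 'L': 138.101, 'yaw': 0.009}
side {'x': -5.07, 'y': -46.155, 'w': 49.619, 'L': 139.364, 'yaw': 0.014}
cam bed y 82.1 z 1080.4
-45 edges 100.375 70.125 mid 85.25 model [ 70.2 100.3] 45 143 142
-15 edges 100.125 69.625 mid 84.875 model [69.9 99.9] 45 143 141
15 edges 100.125 70.125 mid 85.125 model [ 70.1 100.1] 45 142 140
45 edges 99.875 70.125 mid 85.0 model [ 70. 100.] 45 140 139
t 13.4 bed [-200.1   86.4  198.9] F [-0.4 -0.2 -0. ] rot [-1.561 -0.005 -1.433] 60.1
shift [127.9 101.5 194.1] turn [-0.55  0.01  0.3 ]
```

send_rows --moves '[[[32,0,48],[-0.5,0,0.3],60],[[32,0,48],[0,0,0],60],[[32,0,48],[0,0,0],60],[[30,0,45],[0,0,0],60],[[0,45,0],[0,0,0],60],[[0,40,0],[0,0,0],60],[[0,15,0],[0,0,0],60],[[0,0,0],[0,0,0],60]]'

```text
time: 14.4
tool_pos: [608.9, -68.8, 94.5]
tcp_rot: [-1.561, -0.002, -1.431]
contact_force: [-0.1, -0.3, -0.6]
grip_width: 60.1
```

```bash
python3 -c "
from h import *
goto(-5,-40,83)"
```

```text
t 14.4 bed [  7.2 -46.   94.5] F [-0.1 -0.3 -0.6] rot [-1.561 -0.002 -1.431] 60.1
shift [ -6.1  11.4 -12.3] turn [-0.53  0.1   0.12]
```

send_rows --moves '[[[-6,0,-12],[-0.5,0,0],60],[[0,5,0],[0,0,0],60],[[0,3,0],[0,0,0],60],[[0,0,0],[0,0,0],60]]'

```text
time: 14.9
tool_pos: [597.5, -64.3, 90.4]
tcp_rot: [-1.564, -0.005, -1.431]
contact_force: [0.1, 0.4, 0.5]
grip_width: 60.1
```

```bash
python3 -c "
from h import *
goto(-5,-40,82)"
```

```text
t 14.9 bed [ -3.5 -40.   90.4] F [0.1 0.4 0.5] rot [-1.564 -0.005 -1.431] 60.1
shift [ 0.   8.4 -1.5] turn [-0.39  0.14  0.27]
```

send_rows --moves '[[[0,3,0],[-0.4,0.1,0.2],60],[[0,2.5,0],[0,0,0],60],[[0,1.5,0],[0,0,0],60],[[0,1,0],[0,0,0],60]]'

```text
time: 15.4
tool_pos: [598.0, -64.5, 82.2]
tcp_rot: [-1.57, -0.001, -1.433]
contact_force: [0.5, -0.4, 0.1]
grip_width: 59.9
```

send_rows --moves '[[[0,0.8,0],[0,0,0],60],[[0,0.5,0],[0,0,0],60]]'

```text
time: 15.65
tool_pos: [598.0, -64.7, 82.0]
tcp_rot: [-1.57, -0.002, -1.433]
contact_force: [-2.3, -0.6, 3.7]
grip_width: 60.5
```

send_rows --moves '[[[1,0.6,0],[0,0,0],60],[[3,0.5,0],[0,0,0],60],[[3,0.5,0],[0,0,0],60],[[3,0.5,0],[0,0,0],60]]'

```text
time: 16.15
tool_pos: [599.6, -75.2, 82.1]
tcp_rot: [-1.569, -0.003, -1.432]
contact_force: [-0.9, -0.3, 5.9]
grip_width: 60.2
```

send_rows --moves '[[[3,0.5,0],[0,0,0],60],[[3,0.5,0],[0,0,0],60],[[3,0.5,0],[0,0,0],60],[[3,0.5,0],[0,0,0],60]]'

```text
time: 16.65
tool_pos: [601.5, -88.2, 82.1]
tcp_rot: [-1.568, -0.004, -1.433]
contact_force: [-1.0, 0.8, 5.9]
grip_width: 59.8
```

send_rows --moves '[[[0,-8,0],[0,0,0],60],[[-6,-4,0],[0,0,0],60],[[-6,0,0],[0,0,0],60],[[0,5,0],[0,0,0],60],[[0,4,0],[0,0,0],60],[[0,1,0],[0,0,0],60]]'

```text
time: 17.4
tool_pos: [599.5, -75.0, 83.0]
tcp_rot: [-1.568, -0.003, -1.432]
contact_force: [0.1, -0.8, 0.4]
grip_width: 59.7
```

```bash
python3 -c "
from h import *
goto(-5,-52,82)"
```

```text
t 17.4 bed [ -3.  -50.8  83. ] F [ 0.1 -0.8  0.4] rot [-1.568 -0.003 -1.432] 59.7
shift [ 1.1  1.  -2. ] turn [-0.13  0.06  0.19]
```

send_rows --moves '[[[1,0.5,-1],[0,0,0.1],60],[[0,1,0],[0,0,0],60],[[0,0.8,0],[0,0,0],60]]'

```text
time: 17.77
tool_pos: [598.8, -76.8, 82.0]
tcp_rot: [-1.568, -0.002, -1.433]
contact_force: [-2.6, 0.1, 7.8]
grip_width: 60.0
```

send_rows --moves '[[[1,0.6,0],[0,0,0],60],[[3,0.5,0],[0,0,0],60],[[3,0.5,0],[0,0,0],60],[[3,0.5,0],[0,0,0],60]]'

```text
time: 18.27
tool_pos: [600.4, -88.0, 82.1]
tcp_rot: [-1.567, -0.004, -1.433]
contact_force: [-2.3, -0.1, 6.8]
grip_width: 60.1
```

send_rows --moves '[[[3,0.5,0],[0,0,0],60],[[3,0.5,0],[0,0,0],60],[[3,0.5,0],[0,0,0],60],[[3,0.5,0],[0,0,0],60]]'

```text
time: 18.77
tool_pos: [602.5, -101.8, 82.1]
tcp_rot: [-1.565, -0.005, -1.433]
contact_force: [-1.2, -0.1, 5.7]
grip_width: 60.1
```

send_rows --moves '[[[0,-8,0],[0,0,0],60],[[-6,-4,0],[0,0,0],60],[[-6,0,0],[0,0,0],60],[[0,5,0],[0,0,0],60],[[0,4,0],[0,0,0],60],[[0,1,0],[0,0,0],60]]'

```text
time: 19.52
tool_pos: [600.4, -88.8, 82.8]
tcp_rot: [-1.566, -0.004, -1.433]
contact_force: [0.2, -0.3, 0.7]
grip_width: 60.2
```

send_rows --moves '[[[0,0.8,-1],[-0.2,0,0.2],60],[[0,1,0],[0,0,0],60],[[0,0.8,0],[0,0,0],60]]'

```text
time: 19.9
tool_pos: [600.1, -89.6, 82.0]
tcp_rot: [-1.568, -0.002, -1.433]
contact_force: [-2.8, 0.0, 6.2]
grip_width: 60.1
```

send_rows --moves '[[[1,0.6,0],[0,0,0],60],[[3,0.5,0],[0,0,0],60],[[3,0.5,0],[0,0,0],60],[[3,0.5,0],[0,0,0],60],[[3,0.5,0],[0,0,0],60],[[2,0.5,0],[0,0,0],60]]'

```text
time: 20.65
tool_pos: [602.6, -106.8, 82.0]
tcp_rot: [-1.566, -0.004, -1.434]
contact_force: [-1.6, -0.2, 6.9]
grip_width: 60.3
```

send_rows --moves '[[[0,-2,0],[0,0,0],60],[[0,-10,0],[0,0,0],60],[[0,-40,0],[0,0,0],60],[[0,-40,0],[0,0,0],60],[[0,-20,-60],[0,0,0],60],[[0,0,-60],[0,0,0],60],[[0,0,-60],[0,0,0],60],[[0,0,-30],[0,0,0],60],[[0,0,0],[0,0,0],60]]'

```text
time: 21.78
tool_pos: [390.6, -135.7, 197.7]
tcp_rot: [-1.563, -0.006, -1.434]
contact_force: [-0.4, 0.4, 0.2]
grip_width: 60.2
```

```bash
python3 look.py 4; python3 edge.py 4 84.5 -82 | cut -c1-120;python3 -c "
from h import *
goto(-5,-77,100)"
```

```text
t 21.77 bed [-218.3  -82.4  197.7] F [-0.4  0.4  0.2] rot [-1.563 -0.006 -1.434] 60.2
top {'x': 8.25, 'y': 84.75, 'w': 27.75, 'L': 136.75, 'yaw': 0.0}
top {'x': -4.468, 'y': -84.319, 'w': 29.061, 'L': 136.292, 'yaw': 0.008}
side {'x': 8.733, 'y': 89.482, 'w': 46.57, 'L': 143.571, 'yaw': 0.008}
side {'x': -7.943, 'y': -80.083, 'w': 53.526, 'L': 146.614, 'yaw': 0.01}
cam bed y 82.1 z 1080.4
-45 edges 100.375 69.875 mid 85.125 model [ 70.1 100.1] 49 148 147
-15 edges 100.125 69.625 mid 84.875 model [69.9 99.9] 48 148 146
15 edges 100.125 70.125 mid 85.125 model [ 70.1 100.1] 48 146 145
45 edges 99.875 70.125 mid 85.0 model [ 70. 100.] 47 145 143
-45 edges -69.125 -100.125 mid -84.625 model [-99.9 -69.5] 46 140 138
-15 edges -68.875 -99.875 mid -84.375 model [-99.6 -69.2] 46 140 137
15 edges -68.375 -99.875 mid -84.125 model [-99.4 -69. ] 47 139 137
45 edges -67.875 -99.625 mid -83.75 model [-99.  -68.6] 49 139 137
85 [np.float64(90.625), np.float64(85.125), np.float64(84.625), np.float64(85.125), np.float64(79.125), np.float64(80.37
35 [np.float64(34.875), np.float64(35.375), np.float64(35.375), np.float64(34.875), np.float64(35.375), np.float64(34.87
0 [np.float64(0.375), np.float64(0.125), np.float64(0.625), np.float64(0.375), np.float64(-0.375), np.float64(-0.125), n
-35 [np.float64(-34.125), np.float64(-34.625), np.float64(-34.875), np.float64(-34.375), np.float64(-34.875), np.float64
-85 [np.float64(-84.875), np.float64(-84.125), np.float64(-84.375), np.float64(-79.125), np.float64(-79.125), np.float64
t 21.88 bed [-216.3  -82.9  197.7] F [ 0.5 -0.5 -0.8] rot [-1.562 -0.007 -1.433] 60.1
shift [ -6.4  99.5 210.4] turn [-0.5   0.04  0.39]
```

View pics/look4.png

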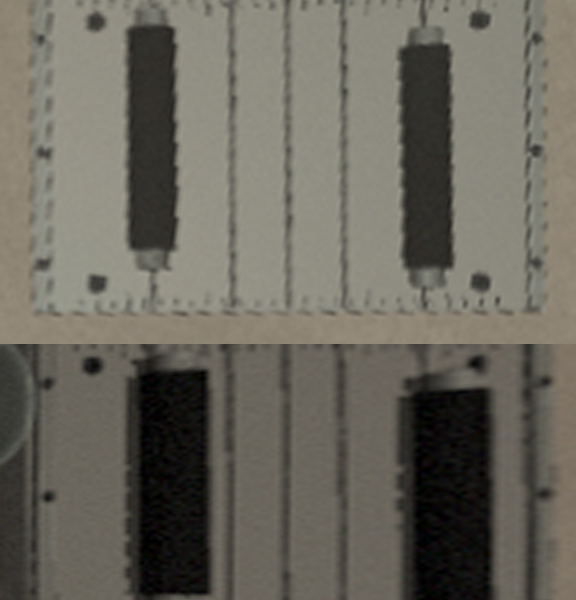

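```bash
python3 look.py 5; python3 -c "
from plant import bot
print(bot.close_job())"
```

```text
t 21.88 bed [-216.3  -82.9  197.7] F [ 0.5 -0.5 -0.8] rot [-1.562 -0.007 -1.433] 60.1
top {'x': 8.375, 'y': 84.75, 'w': 27.75, 'L': 136.5, 'yaw': 0.0}
top {'x': -4.384, 'y': -84.441, 'w': 28.816, 'L': 136.125, 'yaw': 0.008}
side {'x': 6.487, 'y': 89.297, 'w': 46.3, 'L': 140.559, 'yaw': 0.008}
side {'x': -7.525, 'y': -80.637, 'w': 52.338, 'L': 148.07, 'yaw': 0.001}
the job is handed in; nothing more can be done
None
```

I rolled both support rods outward onto the outer lines and handed the job in at about 22 s. I pushed on top with both fingertips (jaws 60 mm apart), using three short strokes per rod at about 10 N or less. The hand-in gives no verdict, so these are my own last readings:

| Rod | Position across the bed (top camera) | Line as seen in the same picture | Tilt to line | Along the line |
|---|---|---|---|---|
| rod_left | y ≈ +85.0 mm | ≈ +85 mm | ≤ 0.01 rad | x ≈ +8 mm |
| rod_right | y ≈ −84.3 mm | ≈ −84.6 mm | ≤ 0.01 rad | x ≈ −4.5 mm |

- **Rolling:** going by distance travelled, the left rod turned about 1.8 rad and the right about 2.4 rad.
- **At rest:** the rods did not move between the last two looks. The gripper was clear of everything when I handed in.
- **Bystanders:** the gripper stayed clear of the tile, square, beaker and wash bottle, but I did not measure their positions again at the end.

**Checks that disagreed:**
- **Side camera:** it put both rods about 4 mm further toward +y, at +89.3 and −80.6 mm. I put this down to its slanted view: the spacing between the rods agrees, about 170 mm against 169 mm from above. I went by the top camera for where the rods sit.
- **First line fit:** it was about 1.2 mm off. I corrected it before the final left stroke.
- **Last right stroke:** the right rod rolled about 2–3 mm further than I had worked out, and stopped on its line.

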